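# Fill the glaze-jar caddy and hold it up level for handing over

### The job

Two glaze jars still stand on the ware board: set them into the two empty places of the wooden jar caddy, so that both rows of three are complete and every jar stands fully down in its recess. Then grip the caddy by the middle of its handle, lift it without tipping and hold it level and still about 10 cm above the table, ready for me to take from you; finish while still holding it. Keep the jars upright and leave the cup, the bottle and the loop tool alone.

Things in the scene. Friction and masses are not known exactly. Their poses are not given: they have to be found in the camera images.
- caddy: Loose wooden jar caddy: plywood deck 238 (x) x 228 mm, 14 mm thick, six round recesses, no side walls; at each y end (246 mm long overall) a 24 mm high end board with a post 40 mm wide, 168 mm high (braces below 70 mm), the handle bar between them. 0.36 kg, full 0.85 kg. Origin: centre of its underside; x across the handle, y along it. Turned up to 30 degrees, on either side of the table.
- caddy_handle (a point): Centre of the caddy's handle bar, 150 mm above the caddy's underside: a wooden bar 20 mm wide (across, along the caddy's x), 28 mm high, 228 mm long along the caddy's y, flat sides, rounded edges. Axes as the caddy.
- place0 (a point): Centre of the floor of round recess 0 of the caddy deck: 54 mm across, 5 mm deep, cork-lined, its floor 9 mm above the caddy's underside. At x = -84 mm, y = -76 mm in the caddy's frame. Three in a row on each side of the handle; four of the six hold a jar at the start.
- place1 (a point): Centre of the floor of round recess 1 of the caddy deck: 54 mm across, 5 mm deep, cork-lined, its floor 9 mm above the caddy's underside. At x = -84 mm, y = 0 mm in the caddy's frame. Three in a row on each side of the handle; four of the six hold a jar at the start.
- place2 (a point): Centre of the floor of round recess 2 of the caddy deck: 54 mm across, 5 mm deep, cork-lined, its floor 9 mm above the caddy's underside. At x = -84 mm, y = 76 mm in the caddy's frame. Three in a row on each side of the handle; four of the six hold a jar at the start.
- place3 (a point): Centre of the floor of round recess 3 of the caddy deck: 54 mm across, 5 mm deep, cork-lined, its floor 9 mm above the caddy's underside. At x = +84 mm, y = -76 mm in the caddy's frame. Three in a row on each side of the handle; four of the six hold a jar at the start.
- place4 (a point): Centre of the floor of round recess 4 of the caddy deck: 54 mm across, 5 mm deep, cork-lined, its floor 9 mm above the caddy's underside. At x = +84 mm, y = 0 mm in the caddy's frame. Three in a row on each side of the handle; four of the six hold a jar at the start.
- place5 (a point): Centre of the floor of round recess 5 of the caddy deck: 54 mm across, 5 mm deep, cork-lined, its floor 9 mm above the caddy's underside. At x = +84 mm, y = 76 mm in the caddy's frame. Three in a row on each side of the handle; four of the six hold a jar at the start.
- jar0_mid (a point): Centre (33 mm above the bottom) of one of six alike glaze jars: upright white plastic cylinder 44 mm in diameter with black screw lid of the same width, 66 mm high in all, 60 to 95 g. z along its axis. Four stand in the caddy and two on the ware board, which ones and which recesses varies; any jar may go to any empty place.
- jar1_mid (a point): Centre (33 mm above the bottom) of one of six alike glaze jars: upright white plastic cylinder 44 mm in diameter with black screw lid of the same width, 66 mm high in all, 60 to 95 g. z along its axis. Four stand in the caddy and two on the ware board, which ones and which recesses varies; any jar may go to any empty place.
- jar2_mid (a point): Centre (33 mm above the bottom) of one of six alike glaze jars: upright white plastic cylinder 44 mm in diameter with black screw lid of the same width, 66 mm high in all, 60 to 95 g. z along its axis. Four stand in the caddy and two on the ware board, which ones and which recesses varies; any jar may go to any empty place.
- jar3_mid (a point): Centre (33 mm above the bottom) of one of six alike glaze jars: upright white plastic cylinder 44 mm in diameter with black screw lid of the same width, 66 mm high in all, 60 to 95 g. z along its axis. Four stand in the caddy and two on the ware board, which ones and which recesses varies; any jar may go to any empty place.
- jar4_mid (a point): Centre (33 mm above the bottom) of one of six alike glaze jars: upright white plastic cylinder 44 mm in diameter with black screw lid of the same width, 66 mm high in all, 60 to 95 g. z along its axis. Four stand in the caddy and two on the ware board, which ones and which recesses varies; any jar may go to any empty place.
- jar5_mid (a point): Centre (33 mm above the bottom) of one of six alike glaze jars: upright white plastic cylinder 44 mm in diameter with black screw lid of the same width, 66 mm high in all, 60 to 95 g. z along its axis. Four stand in the caddy and two on the ware board, which ones and which recesses varies; any jar may go to any empty place.
- board: Fixed brown plywood ware board lying flat on the table, 320 mm (x) x 150 mm (y), 9 mm thick, on which the two remaining jars stand at least 75 mm apart. Its top is as high as the floors of the recesses. Origin at the centre of its underside.
- cup: Bystander: terracotta cup, 80 mm wide, 75 mm high, beyond the work. Origin at the centre of its underside.
- bottle: Bystander: white bottle, 54 mm wide, 120 mm high, to the right of the work. Origin at the centre of its underside.
- looptool: Bystander: loop tool with a wooden handle, 175 mm long, lying on the table to the left of the work. Origin under the middle of its wooden handle, loop towards its x.
There are look-alikes about, which are no part of the job. Leave any purple look-alike of the part that bears jar2_mid alone.

How it is judged:
By the outcome, as a careful person would: the job done as asked, in the order asked, and still so for the second after the job is handed in, while the arm keeps its last pose, push and grip.
It also fails if it takes over 72 s, if anything falls off the work surface, if the arm or the gripper's body presses on something with over 40 N, if the wrist force passes 120 N, or if a joint passes its speed limit or range.

### The arm

A 6-joint arm with a two-finger parallel gripper is mounted at the origin on the work surface. World frame = base frame: x ahead of the robot, y to its left, z up, the work surface at z = 0. Lengths are in m, angles in rad, forces in N, time in s.
With the tool pointing down it reaches from about 0.325 to 0.875 m from the base axis. Payload 4.4 kg.
Tool frame: the origin (TCP) lies at the very end of the fingers, on their centre line; the grasp point (between the pads) lies 19 mm behind it (env.grasp_offset is the distance from the TCP to the grasp point, in m); z points along the fingers, y is the line along which they close (so a half turn about z gives the same grasp; the last joint's range is limited). The gripper opens to 85 mm and grips with 20 to 120 N. Pads are 22 mm wide; open, the fingers measure 114 mm over their backs; the gripper's body (76 mm by 85 mm) begins 54 mm behind the grasp point. The pads swing forward as they close: fully open they stand 13 mm farther back than shut.
Start: joints at [-1.304, 0.207, 1.542, -0, 1.393, -0.15], TCP at [0.233, -0.526, 0.208] pointing down, gripper open.
Joint ranges: [-2.73, 2.73], [-0.86, 2.22], [0.23, 2.46], [-1.11, 4.25], [0.08, 2.63], [-2.82, 2.82]. Speed limits (rad/s): [2.79, 2.79, 3.14, 3.14, 3.14, 3.14].

### API

Orientations are given as a 3x3 rotation matrix whose columns are the frame's x, y, z axes.
In Python, from rig import env gives the robot as it stands. The module is installed in compiled form; this text tells all that it offers.
- The arm moves only by the tool step_arm, never from a script. Its argument "commands" is a list of rows, each an object with "offset": the shift along the tool's x, y, z normalised to -1 to 1, where 1 is 0.3 m, a list of three; "spin": the turn about the tool's z normalised to -1 to 1, where 1 is pi/2 rad. A call has 1 to 5 rows; each row is the pose to reach, as a shift and turn from the pose commanded when the call began, along the tool's axes at that moment; what a row does not reach only later rows make up. A row lasts 1/10 s, in which the tool goes at most 50 mm and 8.59 degrees, less where a joint would pass 70% of its speed; a pose out of reach is approached as far as the arm can. A call with a number of a shift or a turn outside -1 to 1 is refused whole. A call with a gripper value outside its range is refused whole. "claw" is the closure, from 0 (fully open) to 1 (shut), set as the call begins (left out, the last holds). The fingers move at their own pace and stop on an object; the grip force is fixed at half the most. Time passes only in rows, so rows that repeat a pose let the fingers close. It gives the time, the measured TCP pose, the force, the opening and the grip force at its end, in the units of the state.
- env.get_state(): the state, without advancing time (a new reading comes with each control period).
- env.read_camera(name): name is "scene" or "top" or "wrist"; returns (picture, depth): 480x640x3 uint8, blue, green, red; 480x640 float32, m along the optical axis (not along the pixel's ray), 0 where there is no reading.
- env.get_calibration(name): a dict with "intrinsics" (3x3 intrinsics, pixels), "T" (4x4, takes a point from camera to world coordinates). Camera axes: x right, y down, z forward; pixel columns grow to the right and rows downward; lengths in m; the calibration is good to about 2 mm. A picture is of the moment at which its call begins: read the wrist's pose just before it. get_calibration takes no time and is no camera call; for the wrist camera it gives the pose at the moment of the call.
- env.close_job(): hands the job in; it is judged then, once.
Trained networks look in the newest picture that a camera, given by its name, has taken for a name from the list of things; names that differ only in an ending like _2 or _b are one class to them, and where a whole thing is asked for, a point or a joint stands for the part that bears it (a point fixed in the world has none). Each returns a list of dicts, best first, with "p" (0 to 1); they miss things now and then, are a little off and sometimes report something else, mostly with a low value. They report only what shows in the picture. A call takes as long as a camera call. They do not tell look-alikes from the thing itself.
- env.look_for(camera, name): "extent" ([left, top, right, bottom] in pixels, round what is visible of it).
- env.silhouettes(camera, name): "pixels" (480x640 bool, what is visible of it) and "extent" ([left, top, right, bottom] in pixels, round what is visible of it).
- env.pinpoint(camera, name): "pixel" ([column, row] in pixels: a listed point, or the origin of a listed thing).
The state is a dict: "time": time; "qpos": joint angles; "qvel": joint speeds; "joint_torque": joint torques, N m; "eef_pos": TCP position; "ee_rot": TCP orientation; "wrist_force": force on the tool from outside, world axes, zero at the start; "moment": the same for the moment, N m; "gripper_width": finger opening in m; "gripper_force": force on a finger pad.
Only numpy, scipy, OpenCV 4.12 (cv2) and the standard library are available. Lean on these libraries where they do the work, as an engineer would, in place of code of your own. Each camera call takes 0.05 s, during which the arm holds its last target. There are 200 camera calls.

## Working session

There is one attempt and no reset: what is moved stays moved. The work goes in short steps, Python scripts to look and compute and a tool call to move; the robot and the scene stay as the last step left them, time stands still between calls to the robot, and variables do not carry over. Pictures are saved under pics/ and viewed, at most 10 in all, crops included, and the job is handed in when it is done.

Besides the shell and the picture viewer there is one more tool, called after ">>>" by a JSON object that holds its "op" and its "data", one argument or row to a line. step_arm: Moves the arm, as the interface text tells. Scaled input: -1 to 1 covers 0.3 m each way for a shift and pi/2 rad each way for a turn. Its arguments: {"type":"object","properties":{"commands":{"type":"array"},"claw":{"type":"number"}},"required":["commands"]}

```bash
mkdir -p pics; cat > h.py <<'E'
import numpy as np, cv2
from rig import env
def px2w(cam,u,v,d=None,z=None):
    c=env.get_calibration(cam);K=c["intrinsics"];T=c["T"]
    r=np.linalg.inv(K)@np.array([u,v,1.0])
    if d is None:
        w=T[:3,:3]@r; d=(z-T[2,3])/w[2]
    return (T[:3,:3]@(r*d)+T[:3,3])
def cloud(cam,dep):
    c=env.get_calibration(cam);K=c["intrinsics"];T=c["T"]
    v,u=np.mgrid[0:480,0:640]
    P=np.stack([(u-K[0,2])/K[0,0]*dep,(v-K[1,2])/K[1,1]*dep,dep],-1)
    return P@T[:3,:3].T+T[:3,3]
E
python3 - <<'E'
from h import *
s=env.get_state();print(s["time"],s["eef_pos"],s["ee_rot"].round(3) if hasattr(s["ee_rot"],'round') else s["ee_rot"])
a,d=env.read_camera("scene");cv2.imwrite("pics/scene0.png",a)
b,d2=env.read_camera("top");cv2.imwrite("pics/top0.png",b)
np.savez("top0.npz",b=b,d=d2)
for n in ["jar0_mid","place0","caddy_handle","caddy","board"]:
    r=env.pinpoint("top",n)
    for q in r: print(n,round(q["p"],2),np.round(q["pixel"]),px2w("top",*q["pixel"],z={"jar0_mid":.042,"place0":.009,"caddy_handle":.15,"caddy":0,"board":0}[n]).round(3))
E
```

```text
0.0 [ 0.23308385 -0.52474378  0.20682201] [[ 0.914  0.406 -0.001]
 [ 0.406 -0.914  0.002]
 [ 0.    -0.002 -1.   ]]
jar0_mid 0.76 [296. 261.] [0.582 0.075 0.042]
place0 0.97 [299. 260.] [0.59  0.068 0.009]
place0 0.95 [234. 284.] [0.512 0.282 0.009]
place0 0.78 [252. 296.] [0.471 0.223 0.009]
place0 0.73 [280. 250.] [0.622 0.131 0.009]
place0 0.69 [256. 242.] [0.652 0.213 0.009]
place0 0.67 [471. 300.] [ 0.459 -0.49   0.009]
place0 0.59 [275. 304.] [0.447 0.145 0.009]
caddy_handle 0.74 [262. 270.] [0.539 0.173 0.15 ]
caddy 0.78 [267. 274.] [0.545 0.175 0.   ]
board 0.8 [375. 281.] [ 0.52  -0.183  0.   ]
```

```bash
python3 - <<'E'
import cv2
b=cv2.imread("pics/top0.png")[190:360,180:500]
cv2.imwrite("pics/top0c.png",cv2.resize(b,(800,425),interpolation=cv2.INTER_CUBIC))
E
```

```text
(no output)
```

View pics/scene0.png

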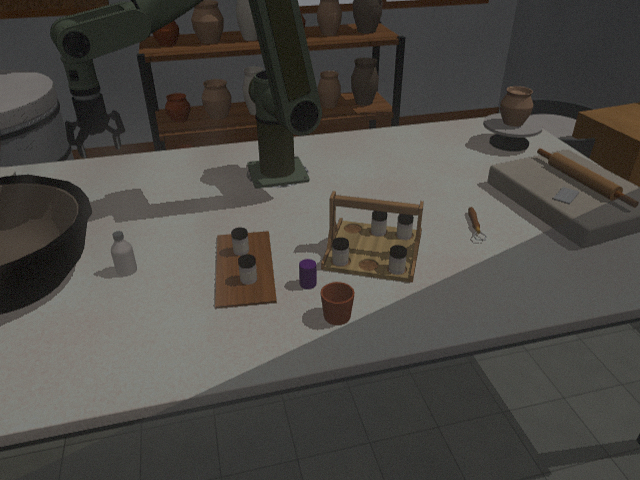

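View pics/top0c.png

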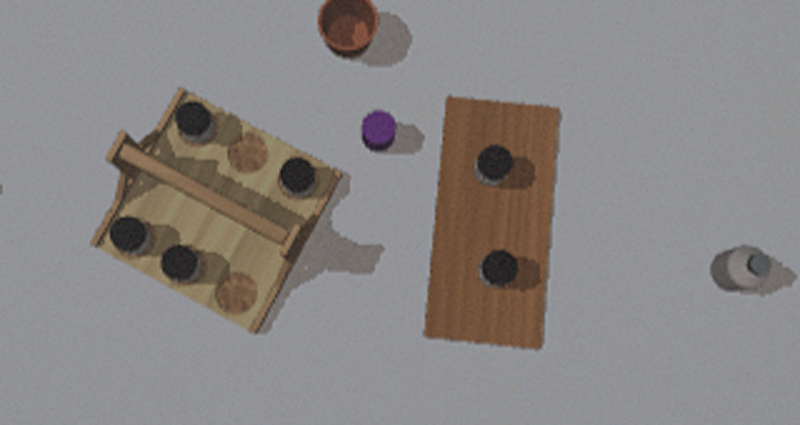

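The scene shows the caddy on the left, with empty recesses at top pixels ~(279,251) (far row, middle) and ~(274,307) (near row, right end). The two board jars have black lids and are at top pixels (378,255) and (380,297). The purple look-alike at (332,242) stands off the board, so it stays untouched. The crop above confirms this.

```bash
python3 - <<'E'
from h import *
f=np.load("top0.npz");d=f["d"];b=f["b"];P=cloud("top",d)
z=P[...,2]
def circ(m,lo,hi):
    n,l,st,ce=cv2.connectedComponentsWithStats(m.astype(np.uint8))
    for i in range(1,n):
        if lo<st[i,4]<hi:
            q=P[l==i]; mm=(q.min(0)+q.max(0))/2
            print(st[i,4],ce[i].round(1),q.mean(0).round(3),mm.round(3),(q.max(0)-q.min(0)).round(3))
print("lids");circ((z>.066)&(z<.088)&(b.max(2)<75),40,1000)
m=(z>.152)&(z<.176);m[:, :200]=0;m[:,320:]=0;m[:220]=0;m[320:]=0
q=P[m];print("handle",len(q),q.mean(0).round(4),q[:,2].min(),q[:,2].max())
c=q[:,:2].mean(0);w,v=np.linalg.eigh(np.cov((q[:,:2]-c).T));a=v[:,1];a*=np.sign(a[1]);s=(q[:,:2]-c)@a
print("yaw",np.degrees(np.arctan2(-a[0],a[1])),s.min(),s.max(),"mid",c+a*(s.min()+s.max())/2)
for u,vv in [(278.8,250.8),(274.4,306.8)]: print(px2w("top",u,vv,z=.009).round(3))
for n in ["cup","bottle"]:
  for r in env.pinpoint("top",n)[:1]: print(n,px2w("top",*r["pixel"],z=0).round(3))
E
```

```text
lids
145 [256.5 237.1] [0.654 0.201 0.075] [0.654 0.202 0.076] [0.042 0.043 0.018]
151 [377.6 254.7] [ 0.596 -0.183  0.075] [ 0.597 -0.183  0.077] [0.043 0.041 0.019]
150 [298.5 259.6] [0.581 0.067 0.075] [0.582 0.067 0.075] [0.042 0.042 0.015]
459 [537.9 312.4] [ 0.417 -0.672  0.074] [ 0.427 -0.688  0.077] [0.331 0.127 0.022]
152 [230.5 283.2] [0.507 0.28  0.075] [0.506 0.28  0.076] [0.041 0.043 0.018]
156 [251.1 294.6] [0.471 0.214 0.075] [0.471 0.214 0.075] [0.041 0.041 0.016]
159 [379.5 296.8] [ 0.464 -0.186  0.075] [ 0.465 -0.186  0.076] [0.041 0.042 0.018]
449 [617.2 357.3] [ 0.281 -0.896  0.077] [ 0.298 -0.893  0.077] [0.123 0.155 0.022]
131 [ 35.5 449.9] [0.013 0.841 0.079] [0.008 0.864 0.078] [0.152 0.093 0.018]
68 [612.9 442.2] [ 0.04  -0.855  0.077] [ 0.037 -0.863  0.077] [0.025 0.053 0.022]
handle 616 [0.5444 0.1733 0.1641] 0.15340945255183702 0.1746564792750993
yaw -28.143710282481013 -0.12292436741597133 0.1237677340436658 mid [0.54458094 0.17368042]
[0.621 0.136 0.009]
[0.437 0.147 0.009]
cup [0.789 0.005 0.   ]
bottle [ 0.467 -0.487  0.   ]
```

```bash
cat >> h.py <<'E'
def rel(x,y,z,tyaw=-28.3):
    "tyaw: world direction of tool y, deg (mod 180); print normalised offset, spin"
    s=env.get_state();p=np.array(s["eef_pos"]);R=np.array(s["ee_rot"])
    o=R.T@(np.array([x,y,z])-p)/.3
    cur=np.degrees(np.arctan2(R[1,1],R[0,1]));dy=(tyaw-cur+90)%180-90
    print("t",round(s["time"],2),"pos",p.round(4),"yaw",round(cur,2),"offset",o.round(3),"dist",round(np.linalg.norm(o)*.3,3),"spin",round(-dy/90,3),"F",np.round(s["wrist_force"],1),"w",round(s["gripper_width"],4))
E
python3 -c "
from h import *
rel(.465,-.186,.2)"
```

```text
t 0.45 pos [ 0.2333 -0.5255  0.2079] yaw -66.06 offset [ 1.165 -0.721  0.026] dist 0.411 spin -0.42 F [ 0.  -0.3  0.3] w 0.0855
```

>>> {"op": "step_arm", "data": {
  "commands": [
    {"offset": [0.6,-0.37,0],"spin": -0.42},
    {"offset": [0.6,-0.37,0],"spin": -0.42},
    {"offset": [0.6,-0.37,0],"spin": -0.42},
    {"offset": [0.6,-0.37,0],"spin": -0.42},
    {"offset": [0.6,-0.37,0],"spin": -0.42}
  ],
  "claw": 0
}}

```text
time: 0.95
eef_pos: [0.3548, -0.3469, 0.208]
ee_rot: [[0.466, 0.885, 0.001], [0.885, -0.466, 0.002], [0.002, 0.0, -1.0]]
wrist_force: [-0.8, -0.6, -0.6]
gripper_width: 0.0856
gripper_force: 0.0
```

```bash
python3 -c "
from h import *
rel(.465,-.186,.2)"
```

```text
t 0.95 pos [ 0.3548 -0.3469  0.208 ] yaw -27.77 offset [0.646 0.075 0.028] dist 0.195 spin 0.006 F [-0.8 -0.6 -0.6] w 0.0856
```

>>> {"op": "step_arm", "data": {
  "commands": [
    {"offset": [0.65,0.08,0],"spin": 0},
    {"offset": [0.65,0.08,0],"spin": 0},
    {"offset": [0.65,0.08,0],"spin": 0},
    {"offset": [0.65,0.08,0],"spin": 0},
    {"offset": [0.65,0.08,0],"spin": 0}
  ]
}}

```text
time: 1.45
eef_pos: [0.4687, -0.186, 0.2083]
ee_rot: [[0.467, 0.884, 0.002], [0.884, -0.467, 0.002], [0.002, 0.001, -1.0]]
wrist_force: [-1.3, 0.4, 0.3]
gripper_width: 0.0856
gripper_force: 0.0
```

```bash
cat >> h.py <<'E'
def lids(name=None):
    c=env.get_calibration("wrist");b,d=env.read_camera("wrist");
    if name: cv2.imwrite(name,b)
    K=c["intrinsics"];T=c["T"];v,u=np.mgrid[0:480,0:640]
    P=np.stack([(u-K[0,2])/K[0,0]*d,(v-K[1,2])/K[1,1]*d,d],-1)@T[:3,:3].T+T[:3,3]
    z=P[...,2]
    m=(z>.070)&(z<.083)&(d>0)
    n,l,st,ce=cv2.connectedComponentsWithStats(m.astype(np.uint8))
    for i in range(1,n):
        if st[i,4]>400:
            (x,y),r=cv2.minEnclosingCircle((P[l==i][:,:2]*1000).astype(np.float32))
            print("lid",ce[i].round(),st[i,:4],"xy",round(x/1000,4),round(y/1000,4),"r",round(r,1),"z",round(float(np.median(z[l==i])),4))
    return b,d,P
E
python3 -c "
from h import *
rel(.465,-.186,.2)
lids('pics/w1.png')"
```

```text
t 1.45 pos [ 0.4687 -0.186   0.2083] yaw -27.84 offset [-0.006 -0.011  0.028] dist 0.009 spin 0.005 F [-1.3  0.4  0.3] w 0.0856
lid [447. 157.] [421 132  52  51] xy 0.5994 -0.1865 r 22.0 z 0.0748
lid [315. 228.] [292 205  47  47] xy 0.4666 -0.1885 r 21.9 z 0.0748
```

View pics/w1.png

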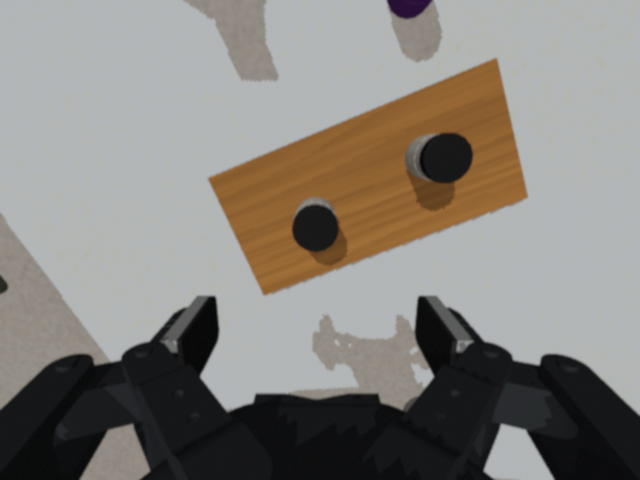

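The wrist view shows the two black lids on the board at pixels (315,228) and (447,157). Both match 44 mm wide and 75 mm high. The purple look-alike is at the top edge (410,5). I'll grasp the near jar.

```bash
python3 -c "
from h import *
rel(.4666,-.1885,.034)"
```

```text
t 1.5 pos [ 0.4674 -0.1884  0.2081] yaw -27.94 offset [-0.002 -0.002  0.58 ] dist 0.174 spin 0.004 F [-0.5 -0.3 -0.1] w 0.0851
```

>>> {"op": "step_arm", "data": {
  "commands": [
    {"offset": [0,0,0.25],"spin": 0},
    {"offset": [0,0,0.25],"spin": 0},
    {"offset": [0,0,0.25],"spin": 0},
    {"offset": [0,0,0.25],"spin": 0}
  ]
}}

```text
time: 1.9
eef_pos: [0.4658, -0.1917, 0.1333]
ee_rot: [[0.475, 0.88, -0.0], [0.88, -0.475, -0.0], [-0.0, -0.0, -1.0]]
wrist_force: [-0.3, 0.3, 0.6]
gripper_width: 0.0856
gripper_force: 0.0
```

```bash
python3 -c "
from h import *
lids()
rel(.4666,-.1885,.034)"
```

```text
lid [491. 148.] [456 114  70  69] xy 0.5995 -0.1865 r 22.1 z 0.0748
lid [314. 243.] [284 213  62  61] xy 0.4665 -0.1887 r 22.0 z 0.0748
t 1.95 pos [ 0.4669 -0.1922  0.1345] yaw -28.34 offset [ 0.011 -0.008  0.335] dist 0.101 spin -0.0 F [ 0.9 -0.5  0.9] w 0.086
```

>>> {"op": "step_arm", "data": {
  "commands": [
    {"offset": [0.011,-0.006,0.17],"spin": 0},
    {"offset": [0.011,-0.006,0.335],"spin": 0},
    {"offset": [0.011,-0.006,0.335],"spin": 0},
    {"offset": [0.011,-0.006,0.335],"spin": 0}
  ]
}}

```text
time: 2.35
eef_pos: [0.4668, -0.1877, 0.0337]
ee_rot: [[0.474, 0.881, 0.001], [0.881, -0.474, -0.0], [-0.0, 0.001, -1.0]]
wrist_force: [0.8, -0.6, 1.4]
gripper_width: 0.0854
gripper_force: 0.0
```

>>> {"op": "step_arm", "data": {
  "commands": [
    {"offset": [0,0,0],"spin": 0},
    {"offset": [0,0,0],"spin": 0},
    {"offset": [0,0,0],"spin": 0},
    {"offset": [0,0,0],"spin": 0},
    {"offset": [0,0,0],"spin": 0}
  ],
  "claw": 1
}}

```text
time: 2.85
eef_pos: [0.4682, -0.1881, 0.0356]
ee_rot: [[0.473, 0.881, 0.004], [0.881, -0.473, -0.003], [-0.0, 0.005, -1.0]]
wrist_force: [-1.7, 0.8, 9.2]
gripper_width: 0.0419
gripper_force: 59.6
```

```bash
python3 -c "
from h import *
rel(.4666,-.1885,.21)"
```

```text
t 2.85 pos [ 0.4682 -0.1881  0.0356] yaw -28.25 offset [-0.004 -0.001 -0.581] dist 0.174 spin 0.001 F [-1.7  0.8  9.2] w 0.0419
```

>>> {"op": "step_arm", "data": {
  "commands": [
    {"offset": [0,0,-0.15],"spin": 0},
    {"offset": [0,0,-0.3],"spin": 0},
    {"offset": [0,0,-0.45],"spin": 0},
    {"offset": [0,0,-0.6],"spin": 0},
    {"offset": [0,0,-0.6],"spin": 0}
  ]
}}

```text
time: 3.35
eef_pos: [0.471, -0.1897, 0.2218]
ee_rot: [[0.473, 0.881, 0.015], [0.881, -0.473, -0.009], [-0.001, 0.018, -1.0]]
wrist_force: [-0.1, -0.1, -1.3]
gripper_width: 0.0418
gripper_force: 61.4
```

```bash
python3 -c "
from h import *
s=env.get_state();print(s['gripper_force'])
rel(.4337,.1467,.215)"
```

```text
61.35474443435669
t 3.35 pos [ 0.471  -0.1897  0.2218] yaw -28.25 offset [ 0.929 -0.641  0.01 ] dist 0.339 spin 0.001 F [-0.1 -0.1 -1.3] w 0.0418
```

>>> {"op": "step_arm", "data": {
  "commands": [
    {"offset": [0.14,-0.095,0],"spin": 0},
    {"offset": [0.28,-0.19,0],"spin": 0},
    {"offset": [0.42,-0.285,0],"spin": 0},
    {"offset": [0.56,-0.38,0],"spin": 0},
    {"offset": [0.65,-0.44,0],"spin": 0}
  ]
}}

```text
time: 3.85
eef_pos: [0.4411, 0.05, 0.2126]
ee_rot: [[0.472, 0.881, 0.001], [0.881, -0.472, 0.001], [0.001, 0.0, -1.0]]
wrist_force: [0.5, 0.2, -1.1]
gripper_width: 0.0417
gripper_force: 61.3
```

>>> {"op": "step_arm", "data": {
  "commands": [
    {"offset": [0.12,-0.09,0],"spin": 0},
    {"offset": [0.2,-0.15,0],"spin": 0},
    {"offset": [0.2,-0.15,0],"spin": 0},
    {"offset": [0.2,-0.15,0],"spin": 0},
    {"offset": [0.2,-0.15,0],"spin": 0}
  ]
}}

```text
time: 4.35
eef_pos: [0.4311, 0.1207, 0.2125]
ee_rot: [[0.474, 0.88, 0.0], [0.88, -0.474, -0.001], [-0.0, 0.0, -1.0]]
wrist_force: [0.0, -0.6, -0.3]
gripper_width: 0.0415
gripper_force: 61.3
```

```bash
python3 - <<'E'
from h import *
rel(.4337,.1467,.215)
b,d,P=lids('pics/w2.png')
np.savez("w2.npz",b=b,d=d,P=P)
m=(P[...,2]>.150)&(P[...,2]<.17)&(d>0);m[360:]=0
n,l,st,ce=cv2.connectedComponentsWithStats(m.astype(np.uint8))
for i in range(1,n):
    if st[i,4]>500:
        q=P[l==i][:,:2];c=q.mean(0);w,v=np.linalg.eigh(np.cov((q-c).T));a=v[:,1]*np.sign(v[1,1])
        print("handle",c,np.degrees(np.arctan2(-a[0],a[1])),np.sqrt(w),st[i])
print(env.get_state()["ee_rot"])
E
```

```text
t 4.35 pos [0.4311 0.1207 0.2125] yaw -28.31 offset [ 0.08  -0.034 -0.008] dist 0.026 spin -0.0 F [ 0.  -0.6 -0.3] w 0.0415
lid [309.  17.] [282   0  55  40] xy 0.5098 0.2777 r 21.6 z 0.0749
lid [518.  16.] [490   0  59  39] xy 0.6575 0.1988 r 21.9 z 0.0747
lid [308. 107.] [283  80  51  55] xy 0.4738 0.2131 r 21.9 z 0.0749
lid [490. 198.] [466 174  49  48] xy 0.584 0.065 r 22.2 z 0.0747
lid [585. 390.] [562 375  43  34] xy 0.5989 -0.1854 r 23.5 z 0.0744
handle [0.53069681 0.14407508] -28.03637966977226 [0.00672514 0.05163991] [  396     0    75   285 10690]
[[ 4.74827354e-01  8.80078959e-01  9.85253571e-05]
 [ 8.80078909e-01 -4.74827282e-01 -4.07128917e-04]
 [-3.11523066e-04  2.80026035e-04 -9.99999912e-01]]
```

View pics/w2.png

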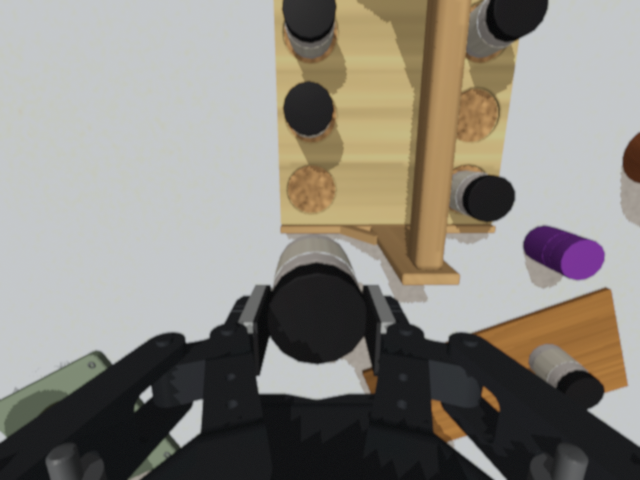

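The wrist view shows the held jar at (317,313), the empty recesses at (311,189) (near right) and (477,115) (far middle), and the caddy aligned with the tool. Next I'll locate the recesses and the held jar more closely.

```bash
python3 - <<'E'
from h import *
f=np.load("w2.npz");b,d,P=f["b"],f["d"],f["P"];z=P[...,2]
hsv=cv2.cvtColor(b,cv2.COLOR_BGR2HSV)
for u,v in [(311,189),(477,115)]:
    for nm,m in [("depth",(z<.0115)&(z>.004)),("hue",(np.abs(hsv[...,0].astype(int)-int(np.median(hsv[v-5:v+6,u-5:u+6,0])))<=3)&(np.abs(z-.0105)<.006))]:
        w=np.zeros_like(m);w[v-36:v+36,u-36:u+36]=1
        n,l,st,ce=cv2.connectedComponentsWithStats((m&w).astype(np.uint8));i=l[v,u]
        if i==0: print(nm,"none",z[v,u]);continue
        q=P[l==i];c,r=cv2.minEnclosingCircle((q[:,:2]*1000).astype(np.float32));print(nm,st[i],q.mean(0).round(4),np.round(c,1),round(r,1))
m=(z>.24)&(z<.27)&(d>0);m[:230]=0;m[365:]=0;m[:,:268]=0;m[:,366:]=0
q=P[m];c,r=cv2.minEnclosingCircle((q[:,:2]*1000).astype(np.float32));print("held",m.sum(),np.median(q[:,2]),c,r)
E
```

```text
depth [ 287  164   49   50 1876] [0.4387 0.1453 0.0091] [438.5 145.1] 27.0
hue [ 287  164   49   49 1848] [0.4385 0.1453 0.0091] [438.5 145.1] 27.1
depth [ 457   87   43   56 1866] [0.6274 0.131  0.0091] [623.4 132.4] 27.0
hue [ 456   88   43   55 1795] [0.6268 0.1309 0.0091] [622.2 132. ] 27.9
held 8117 0.2521325640503529 (431.91748046875, 120.26347351074219) 24.011110305786133
```

```bash
python3 -c "
from h import *
rel(.4385,.1451,.0365)"
```

```text
t 4.4 pos [0.4312 0.1205 0.2125] yaw -28.35 offset [ 0.084 -0.018  0.587] dist 0.178 spin -0.001 F [0.6 0.5 0.1] w 0.0417
```

>>> {"op": "step_arm", "data": {
  "commands": [
    {"offset": [0.084,-0.018,0],"spin": 0},
    {"offset": [0.084,-0.018,0.12],"spin": 0},
    {"offset": [0.084,-0.018,0.25],"spin": 0},
    {"offset": [0.084,-0.018,0.35],"spin": 0},
    {"offset": [0.084,-0.018,0.35],"spin": 0}
  ]
}}

```text
time: 4.9
eef_pos: [0.434, 0.1445, 0.103]
ee_rot: [[0.475, 0.88, -0.011], [0.88, -0.475, -0.002], [-0.007, -0.009, -1.0]]
wrist_force: [-0.2, 0.8, -0.7]
gripper_width: 0.0417
gripper_force: 61.3
```

```bash
python3 -c "
from h import *
rel(.4385,.1451,.0365)"
```

```text
t 4.9 pos [0.434  0.1445 0.103 ] yaw -28.39 offset [0.011 0.014 0.222] dist 0.067 spin -0.001 F [-0.2  0.8 -0.7] w 0.0417
```

>>> {"op": "step_arm", "data": {
  "commands": [
    {"offset": [0,0,0.06],"spin": 0},
    {"offset": [0,0,0.12],"spin": 0},
    {"offset": [0,0,0.17],"spin": 0},
    {"offset": [0,0,0.2],"spin": 0},
    {"offset": [0,0,0.2],"spin": 0}
  ]
}}

```text
time: 5.4
eef_pos: [0.4384, 0.1457, 0.0476]
ee_rot: [[0.474, 0.88, -0.001], [0.88, -0.474, -0.0], [-0.0, -0.001, -1.0]]
wrist_force: [-0.9, 0.1, -0.4]
gripper_width: 0.0419
gripper_force: 61.3
```

>>> {"op": "step_arm", "data": {
  "commands": [
    {"offset": [0,0,0.02],"spin": 0},
    {"offset": [0,0,0.035],"spin": 0},
    {"offset": [0,0,0.035],"spin": 0}
  ]
}}

```text
time: 5.7
eef_pos: [0.4381, 0.1462, 0.0369]
ee_rot: [[0.474, 0.881, -0.0], [0.881, -0.474, -0.0], [-0.0, -0.0, -1.0]]
wrist_force: [-0.1, -0.4, -0.2]
gripper_width: 0.0419
gripper_force: 61.3
```

```bash
python3 -c "
from h import *
rel(.4385,.1451,.0365)"
```

```text
t 5.7 pos [0.4381 0.1462 0.0369] yaw -28.26 offset [-0.003  0.003  0.001] dist 0.001 spin 0.0 F [-0.1 -0.4 -0.2] w 0.0419
```

>>> {"op": "step_arm", "data": {
  "commands": [
    {"offset": [0,0,0.006],"spin": 0},
    {"offset": [0,0,0.006],"spin": 0}
  ]
}}

```text
time: 5.9
eef_pos: [0.4387, 0.1464, 0.0358]
ee_rot: [[0.473, 0.881, 0.001], [0.881, -0.473, 0.0], [0.001, 0.001, -1.0]]
wrist_force: [-1.1, -0.1, 1.9]
gripper_width: 0.0417
gripper_force: 61.6
```

>>> {"op": "step_arm", "data": {
  "commands": [
    {"offset": [0,0,0],"spin": 0},
    {"offset": [0,0,0],"spin": 0},
    {"offset": [0,0,0],"spin": 0},
    {"offset": [0,0,0],"spin": 0}
  ],
  "claw": 0
}}

```text
time: 6.3
eef_pos: [0.4383, 0.1463, 0.0352]
ee_rot: [[0.473, 0.881, 0.0], [0.881, -0.473, -0.0], [0.0, 0.0, -1.0]]
wrist_force: [0.4, -0.4, 0.8]
gripper_width: 0.0857
gripper_force: 0.0
```

>>> {"op": "step_arm", "data": {
  "commands": [
    {"offset": [0,0,-0.1],"spin": 0},
    {"offset": [0,0,-0.25],"spin": 0},
    {"offset": [0,0,-0.4],"spin": 0},
    {"offset": [0,0,-0.55],"spin": 0},
    {"offset": [0,0,-0.58],"spin": 0}
  ]
}}

```text
time: 6.8
eef_pos: [0.4423, 0.1469, 0.2157]
ee_rot: [[0.473, 0.881, 0.012], [0.881, -0.473, 0.002], [0.007, 0.01, -1.0]]
wrist_force: [0.7, -0.1, -0.1]
gripper_width: 0.0856
gripper_force: 0.0
```

```bash
python3 -c "
from h import *
rel(.5992,-.1865,.21)
lids()"
```

```text
t 6.8 pos [0.4423 0.1469 0.2157] yaw -28.26 offset [-0.731  0.986  0.024] dist 0.368 spin 0.0 F [ 0.7 -0.1 -0.1] w 0.0856
lid [311.  49.] [285  20  53  60] xy 0.5104 0.2787 r 22.2 z 0.0749
lid [511.  49.] [484  20  55  59] xy 0.6581 0.1995 r 22.3 z 0.0748
lid [310. 143.] [285 118  50  51] xy 0.4735 0.213 r 21.9 z 0.0749
lid [310. 227.] [287 205  46  45] xy 0.437 0.146 r 21.8 z 0.0748
lid [485. 228.] [461 206  48  45] xy 0.5843 0.0652 r 22.3 z 0.0746
```

>>> {"op": "step_arm", "data": {
  "commands": [
    {"offset": [-0.48,0.65,0],"spin": 0},
    {"offset": [-0.48,0.65,0],"spin": 0},
    {"offset": [-0.48,0.65,0],"spin": 0},
    {"offset": [-0.48,0.65,0],"spin": 0},
    {"offset": [-0.48,0.65,0],"spin": 0}
  ]
}}

```text
time: 7.35
eef_pos: [0.5414, -0.075, 0.2069]
ee_rot: [[0.474, 0.88, -0.003], [0.88, -0.474, 0.001], [-0.001, -0.003, -1.0]]
wrist_force: [0.2, -0.1, 0.7]
gripper_width: 0.0854
gripper_force: 0.0
```

>>> {"op": "step_arm", "data": {
  "commands": [
    {"offset": [-0.24,0.33,0],"spin": 0},
    {"offset": [-0.24,0.33,0],"spin": 0},
    {"offset": [-0.24,0.33,0.17],"spin": 0},
    {"offset": [-0.24,0.33,0.27],"spin": 0},
    {"offset": [-0.24,0.33,0.27],"spin": 0}
  ]
}}

```text
time: 7.85
eef_pos: [0.5887, -0.1815, 0.1189]
ee_rot: [[0.475, 0.88, -0.016], [0.88, -0.475, 0.008], [-0.001, -0.018, -1.0]]
wrist_force: [-0.9, -0.3, -1.5]
gripper_width: 0.0856
gripper_force: 0.0
```

>>> {"op": "step_arm", "data": {
  "commands": [
    {"offset": [0,0,0],"spin": 0},
    {"offset": [0,0,0],"spin": 0}
  ]
}}

```text
time: 8.05
eef_pos: [0.596, -0.1831, 0.13]
ee_rot: [[0.473, 0.881, 0.003], [0.881, -0.473, -0.001], [0.0, 0.003, -1.0]]
wrist_force: [-0.3, -0.3, 1.6]
gripper_width: 0.0854
gripper_force: 0.0
```

```bash
python3 -c "
from h import *
lids()
rel(.5993,-.1865,.0345)"
```

```text
lid [322. 250.] [292 221  62  60] xy 0.5997 -0.1866 r 22.0 z 0.0748
t 8.1 pos [ 0.5965 -0.1832  0.1308] yaw -28.2 offset [-0.005  0.012  0.321] dist 0.096 spin 0.001 F [-0.1  0.2  1.2] w 0.0853
```

>>> {"op": "step_arm", "data": {
  "commands": [
    {"offset": [-0.005,0.015,0.12],"spin": 0},
    {"offset": [-0.005,0.015,0.25],"spin": 0},
    {"offset": [-0.005,0.015,0.314],"spin": 0},
    {"offset": [-0.005,0.015,0.314],"spin": 0},
    {"offset": [-0.005,0.015,0.314],"spin": 0}
  ]
}}

```text
time: 8.6
eef_pos: [0.5997, -0.1869, 0.0361]
ee_rot: [[0.473, 0.881, 0.003], [0.881, -0.473, -0.001], [0.0, 0.003, -1.0]]
wrist_force: [0.8, -1.0, 0.8]
gripper_width: 0.0852
gripper_force: 0.0
```

>>> {"op": "step_arm", "data": {
  "commands": [
    {"offset": [0,0,0],"spin": 0},
    {"offset": [0,0,0],"spin": 0},
    {"offset": [0,0,0],"spin": 0},
    {"offset": [0,0,0],"spin": 0},
    {"offset": [0,0,0],"spin": 0}
  ],
  "claw": 1
}}

```text
time: 9.1
eef_pos: [0.5994, -0.1872, 0.0362]
ee_rot: [[0.473, 0.881, 0.003], [0.881, -0.473, -0.001], [0.0, 0.003, -1.0]]
wrist_force: [-0.9, 0.2, 5.5]
gripper_width: 0.0416
gripper_force: 60.3
```

>>> {"op": "step_arm", "data": {
  "commands": [
    {"offset": [0,0,-0.15],"spin": 0},
    {"offset": [0,0,-0.3],"spin": 0},
    {"offset": [0,0,-0.45],"spin": 0},
    {"offset": [0,0,-0.58],"spin": 0},
    {"offset": [0,0,-0.58],"spin": 0}
  ]
}}

```text
time: 9.6
eef_pos: [0.6027, -0.1887, 0.217]
ee_rot: [[0.473, 0.881, 0.014], [0.881, -0.473, -0.007], [0.001, 0.016, -1.0]]
wrist_force: [-0.2, -0.1, -1.0]
gripper_width: 0.0418
gripper_force: 61.2
```

```bash
python3 -c "
from h import *
rel(.6225,.1322,.21)"
```

```text
t 9.6 pos [ 0.6027 -0.1887  0.217 ] yaw -28.26 offset [ 0.974 -0.449  0.017] dist 0.322 spin 0.0 F [-0.2 -0.1 -1. ] w 0.0418
```

>>> {"op": "step_arm", "data": {
  "commands": [
    {"offset": [0.14,-0.063,0],"spin": 0},
    {"offset": [0.28,-0.126,0],"spin": 0},
    {"offset": [0.42,-0.189,0],"spin": 0},
    {"offset": [0.56,-0.252,0],"spin": 0},
    {"offset": [0.7,-0.315,0],"spin": 0}
  ]
}}

```text
time: 10.1
eef_pos: [0.6136, 0.0448, 0.207]
ee_rot: [[0.474, 0.881, -0.001], [0.881, -0.474, 0.0], [-0.001, -0.001, -1.0]]
wrist_force: [0.6, -0.4, -1.3]
gripper_width: 0.042
gripper_force: 61.2
```

>>> {"op": "step_arm", "data": {
  "commands": [
    {"offset": [0.14,-0.06,0],"spin": 0},
    {"offset": [0.2,-0.09,0],"spin": 0},
    {"offset": [0.2,-0.09,0],"spin": 0},
    {"offset": [0.2,-0.09,0],"spin": 0},
    {"offset": [0.2,-0.09,0],"spin": 0}
  ]
}}

```text
time: 10.6
eef_pos: [0.6188, 0.1075, 0.2074]
ee_rot: [[0.475, 0.88, -0.001], [0.88, -0.475, -0.001], [-0.001, -0.001, -1.0]]
wrist_force: [0.8, 0.1, -1.1]
gripper_width: 0.0419
gripper_force: 61.2
```

```bash
python3 - <<'E'
from h import *
b,d,P=lids();np.savez("w3.npz",b=b,d=d,P=P);z=P[...,2]
rel(.6225,.1322,.036)
m=(z<.0115)&(z>.004)&(d>0)
n,l,st,ce=cv2.connectedComponentsWithStats(m.astype(np.uint8))
for i in range(1,n):
    if 700<st[i,4]<6000: q=P[l==i];c,r=cv2.minEnclosingCircle((q[:,:2]*1000).astype(np.float32));print(st[i],np.round(c,1),round(r,1))
m=(z>.24)&(z<.27)&(d>0);m[:230]=0;m[365:]=0;m[:,:268]=0;m[:,366:]=0
q=P[m];c,r=cv2.minEnclosingCircle((q[:,:2]*1000).astype(np.float32));print("held",m.sum(),np.median(q[:,2]),c,r)
E
```

```text
lid [305. 108.] [280  81  52  56] xy 0.6585 0.1995 r 21.8 z 0.0749
lid [107. 110.] [80 82 55 56] xy 0.5106 0.2784 r 22.3 z 0.075
lid [120. 198.] [ 95 174  51  49] xy 0.474 0.2131 r 22.3 z 0.0749
lid [529. 239.] [483 199  88  81] xy 0.7854 0.0001 r 40.2 z 0.0741
lid [132. 277.] [109 256  48  43] xy 0.4375 0.1461 r 22.4 z 0.0748
t 10.65 pos [0.6189 0.1072 0.2076] yaw -28.36 offset [ 0.08  -0.029  0.572] dist 0.173 spin -0.001 F [ 0.5  0.6 -1.3] w 0.0419
[ 284  165   49   50 1921] [622.5 132.7] 27.0
[490 209  30  41 704] [793.6  -9.6] 25.2
[431 399  41  48 892] [ 643.9 -230.3] 46.6
held 7662 0.2461706504523266 (619.4403076171875, 106.72981262207031) 23.899404525756836
```

>>> {"op": "step_arm", "data": {
  "commands": [
    {"offset": [0.082,-0.028,0],"spin": 0},
    {"offset": [0.082,-0.028,0.12],"spin": 0},
    {"offset": [0.082,-0.028,0.25],"spin": 0},
    {"offset": [0.082,-0.028,0.35],"spin": 0},
    {"offset": [0.082,-0.028,0.35],"spin": 0}
  ]
}}

```text
time: 11.15
eef_pos: [0.6185, 0.1324, 0.0969]
ee_rot: [[0.475, 0.88, -0.012], [0.88, -0.475, -0.001], [-0.007, -0.01, -1.0]]
wrist_force: [-1.3, -0.2, -1.4]
gripper_width: 0.0415
gripper_force: 61.1
```

>>> {"op": "step_arm", "data": {
  "commands": [
    {"offset": [0,0,0.06],"spin": 0},
    {"offset": [0,0,0.12],"spin": 0},
    {"offset": [0,0,0.17],"spin": 0},
    {"offset": [0,0,0.18],"spin": 0},
    {"offset": [0,0,0.18],"spin": 0}
  ]
}}

```text
time: 11.65
eef_pos: [0.6234, 0.1339, 0.0492]
ee_rot: [[0.474, 0.881, -0.0], [0.881, -0.474, -0.0], [-0.0, -0.0, -1.0]]
wrist_force: [-0.3, 0.2, -0.4]
gripper_width: 0.0419
gripper_force: 61.1
```

```bash
python3 -c "
from h import *
rel(.6225,.1325,.0364)"
```

```text
t 11.65 pos [0.6234 0.1339 0.0492] yaw -28.3 offset [-0.006 -0.     0.043] dist 0.013 spin 0.0 F [-0.3  0.2 -0.4] w 0.0419
```

>>> {"op": "step_arm", "data": {
  "commands": [
    {"offset": [-0.003,0,0.02],"spin": 0},
    {"offset": [-0.003,0,0.036],"spin": 0},
    {"offset": [-0.003,0,0.046],"spin": 0},
    {"offset": [-0.003,0,0.046],"spin": 0}
  ]
}}

```text
time: 12.05
eef_pos: [0.6232, 0.1337, 0.0363]
ee_rot: [[0.473, 0.881, 0.001], [0.881, -0.473, 0.0], [0.0, 0.0, -1.0]]
wrist_force: [-2.2, -0.0, 3.5]
gripper_width: 0.0417
gripper_force: 61.5
```

```bash
python3 -c "
from h import *
rel(.6225,.1325,.0364)"
```

```text
t 12.05 pos [0.6232 0.1337 0.0363] yaw -28.25 offset [-0.005 -0.    -0.   ] dist 0.001 spin 0.001 F [-2.2 -0.   3.5] w 0.0417
```

>>> {"op": "step_arm", "data": {
  "commands": [
    {"offset": [0,0,0],"spin": 0},
    {"offset": [0,0,0],"spin": 0},
    {"offset": [0,0,0],"spin": 0},
    {"offset": [0,0,0],"spin": 0}
  ],
  "claw": 0
}}

```text
time: 12.45
eef_pos: [0.6228, 0.1335, 0.035]
ee_rot: [[0.474, 0.881, -0.0], [0.881, -0.474, 0.0], [-0.0, -0.0, -1.0]]
wrist_force: [-0.3, -0.1, 0.2]
gripper_width: 0.0854
gripper_force: 0.0
```

>>> {"op": "step_arm", "data": {
  "commands": [
    {"offset": [0,0,-0.12],"spin": 0},
    {"offset": [0,0,-0.27],"spin": 0},
    {"offset": [0,0,-0.42],"spin": 0},
    {"offset": [0,0,-0.57],"spin": 0},
    {"offset": [0,0,-0.72],"spin": 0}
  ]
}}

```text
time: 12.95
eef_pos: [0.6225, 0.1335, 0.2529]
ee_rot: [[0.474, 0.881, -0.0], [0.881, -0.474, -0.0], [-0.0, -0.0, -1.0]]
wrist_force: [-0.1, 0.0, -0.6]
gripper_width: 0.0857
gripper_force: 0.0
```

```bash
python3 -c "
from h import *
rel(.5484,.1722,.25)"
```

```text
t 12.95 pos [0.6225 0.1335 0.2529] yaw -28.26 offset [-0.003 -0.279  0.01 ] dist 0.084 spin 0.0 F [-0.1  0.  -0.6] w 0.0857
```

>>> {"op": "step_arm", "data": {
  "commands": [
    {"offset": [-0.25,-0.28,0],"spin": 0},
    {"offset": [-0.25,-0.28,0],"spin": 0},
    {"offset": [-0.25,-0.28,0],"spin": 0},
    {"offset": [-0.25,-0.28,0],"spin": 0},
    {"offset": [-0.25,-0.28,0],"spin": 0}
  ]
}}

```text
time: 13.45
eef_pos: [0.5144, 0.1073, 0.2518]
ee_rot: [[0.474, 0.881, 0.002], [0.881, -0.474, 0.0], [0.001, 0.002, -1.0]]
wrist_force: [-0.3, -0.3, 0.8]
gripper_width: 0.0855
gripper_force: 0.0
```

```bash
python3 - <<'E'
from h import *
b,d,P=lids("pics/w4.png");z=P[...,2]
m=(z>.155)&(z<.167)&(d>0);m[:,:200]=0;m[:,440:]=0
n,l,st,ce=cv2.connectedComponentsWithStats(m.astype(np.uint8))
for i in range(1,n):
    if st[i,4]>500:
        q=P[l==i][:,:2];c=q.mean(0);w,v=np.linalg.eigh(np.cov((q-c).T));a=v[:,1]*np.sign(v[1,1]);s=(q-c)@a;e=(q-c)@v[:,0]
        print("handle",c,np.degrees(np.arctan2(-a[0],a[1])),s.min(),s.max(),np.percentile(e,[1,99]),st[i])
for r in env.pinpoint("wrist","caddy_handle")[:1]: print(r["p"],px2w("wrist",*r["pixel"],z=.15))
rel(.5484,.1722,.25)
E
```

```text
lid [221.  59.] [198  33  47  53] xy 0.5075 0.2799 r 22.0 z 0.075
lid [400.  58.] [377  32  47  53] xy 0.6554 0.201 r 22.2 z 0.0749
lid [396. 141.] [373 118  45  46] xy 0.6202 0.136 r 21.9 z 0.0748
lid [226. 142.] [204 120  44  46] xy 0.4709 0.2147 r 21.9 z 0.075
lid [599. 181.] [556 143  82  78] xy 0.7854 0.0005 r 40.2 z 0.0741
lid [231. 218.] [210 198  42  41] xy 0.4342 0.1473 r 21.8 z 0.0748
lid [389. 219.] [369 199  42  41] xy 0.5816 0.0668 r 22.1 z 0.0747
handle [0.54404589 0.17075397] -28.220936555079646 -0.11334625236232389 0.0943746329838426 [-0.01018498  0.01011648] [ 287    0   48  291 7839]
t 13.55 pos [0.5149 0.1074 0.2516] yaw -28.26 offset [ 0.243 -0.004  0.005] dist 0.073 spin 0.0 F [ 0.4 -0.5  0.6] w 0.0855
```

View pics/w4.png

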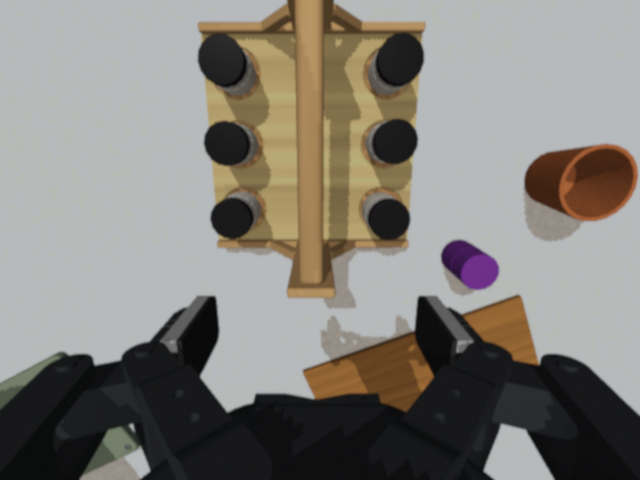

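Wrist view: all six jars sit at lid height 75 mm, two full rows at pixels (~230, ~395) × (60, 142, 218), and the bar runs at column ~311. The caddy moved about 3 mm, so I use the new centre (0.5455, 0.1743).

```bash
python3 -c "
from h import *
rel(.5455,.1743,.131)"
```

```text
t 13.55 pos [0.5149 0.1074 0.2516] yaw -28.26 offset [ 0.244 -0.016  0.402] dist 0.141 spin 0.0 F [ 0.4 -0.5  0.6] w 0.0855
```

>>> {"op": "step_arm", "data": {
  "commands": [
    {"offset": [0.13,-0.016,0],"spin": 0},
    {"offset": [0.244,-0.016,0],"spin": 0},
    {"offset": [0.244,-0.016,0.1],"spin": 0},
    {"offset": [0.244,-0.016,0.18],"spin": 0},
    {"offset": [0.244,-0.016,0.18],"spin": 0}
  ]
}}

```text
time: 14.05
eef_pos: [0.5418, 0.1741, 0.1924]
ee_rot: [[0.473, 0.881, -0.009], [0.881, -0.473, -0.001], [-0.005, -0.007, -1.0]]
wrist_force: [-0.6, 0.2, -0.6]
gripper_width: 0.0855
gripper_force: 0.0
```

>>> {"op": "step_arm", "data": {
  "commands": [
    {"offset": [0,0,0.08],"spin": 0},
    {"offset": [0,0,0.16],"spin": 0},
    {"offset": [0,0,0.22],"spin": 0},
    {"offset": [0,0,0.22],"spin": 0},
    {"offset": [0,0,0.22],"spin": 0}
  ]
}}

```text
time: 14.55
eef_pos: [0.545, 0.1741, 0.1322]
ee_rot: [[0.474, 0.881, 0.001], [0.881, -0.474, 0.0], [0.001, 0.001, -1.0]]
wrist_force: [0.3, -0.3, 1.3]
gripper_width: 0.0856
gripper_force: 0.0
```

```bash
python3 -c "
from h import *
rel(.5455,.1743,.131)"
```

```text
t 14.55 pos [0.545  0.1741 0.1322] yaw -28.28 offset [0.001 0.001 0.004] dist 0.001 spin 0.0 F [ 0.3 -0.3  1.3] w 0.0856
```

>>> {"op": "step_arm", "data": {
  "commands": [
    {"offset": [0,0,0],"spin": 0},
    {"offset": [0,0,0],"spin": 0},
    {"offset": [0,0,0],"spin": 0},
    {"offset": [0,0,0],"spin": 0},
    {"offset": [0,0,0],"spin": 0}
  ],
  "claw": 1
}}

```text
time: 15.05
eef_pos: [0.5445, 0.1738, 0.132]
ee_rot: [[0.473, 0.881, 0.002], [0.881, -0.473, -0.0], [0.001, 0.002, -1.0]]
wrist_force: [1.4, -1.5, 0.3]
gripper_width: 0.0181
gripper_force: 59.4
```

>>> {"op": "step_arm", "data": {
  "commands": [
    {"offset": [0,0,0],"spin": 0},
    {"offset": [0,0,0],"spin": 0},
    {"offset": [0,0,0],"spin": 0}
  ]
}}

```text
time: 15.35
eef_pos: [0.5445, 0.1738, 0.132]
ee_rot: [[0.473, 0.881, 0.002], [0.881, -0.473, -0.0], [0.001, 0.002, -1.0]]
wrist_force: [0.6, -1.0, 2.8]
gripper_width: 0.018
gripper_force: 59.8
```

>>> {"op": "step_arm", "data": {
  "commands": [
    {"offset": [0,0,-0.01],"spin": 0},
    {"offset": [0,0,-0.02],"spin": 0},
    {"offset": [0,0,-0.035],"spin": 0},
    {"offset": [0,0,-0.05],"spin": 0},
    {"offset": [0,0,-0.06],"spin": 0}
  ]
}}

```text
time: 15.85
eef_pos: [0.5434, 0.174, 0.149]
ee_rot: [[0.473, 0.881, -0.001], [0.881, -0.473, -0.0], [-0.0, -0.001, -1.0]]
wrist_force: [0.9, 0.9, -8.5]
gripper_width: 0.0183
gripper_force: 58.9
```

```bash
python3 - <<'E'
from h import *
rel(.5455,.1743,.232)
s=env.get_state();print(s["moment"],s["gripper_force"])
lids()
E
```

```text
t 15.85 pos [0.5434 0.174  0.149 ] yaw -28.26 offset [ 0.004  0.006 -0.277] dist 0.083 spin 0.0 F [ 0.9  0.9 -8.5] w 0.0183
[-0.06769323 -0.02245784  0.01714898] 58.886486291885376
lid [219. 316.] [187 305  53  32] xy 0.4367 0.1507 r 20.9 z 0.0758
lid [410. 317.] [390 307  52  29] xy 0.5806 0.0739 r 20.6 z 0.0758
```

>>> {"op": "step_arm", "data": {
  "commands": [
    {"offset": [0,0,-0.02],"spin": 0},
    {"offset": [0,0,-0.05],"spin": 0},
    {"offset": [0,0,-0.08],"spin": 0},
    {"offset": [0,0,-0.11],"spin": 0},
    {"offset": [0,0,-0.14],"spin": 0}
  ]
}}

```text
time: 16.4
eef_pos: [0.544, 0.174, 0.1925]
ee_rot: [[0.474, 0.881, 0.001], [0.881, -0.474, 0.0], [0.001, 0.001, -1.0]]
wrist_force: [-0.2, 0.7, -7.8]
gripper_width: 0.0179
gripper_force: 59.1
```

>>> {"op": "step_arm", "data": {
  "commands": [
    {"offset": [0,0,-0.03],"spin": 0},
    {"offset": [0,0,-0.06],"spin": 0},
    {"offset": [0,0,-0.09],"spin": 0},
    {"offset": [0,0,-0.12],"spin": 0},
    {"offset": [0,0,-0.135],"spin": 0}
  ]
}}

```text
time: 16.9
eef_pos: [0.5443, 0.1741, 0.2331]
ee_rot: [[0.473, 0.881, 0.002], [0.881, -0.473, 0.0], [0.001, 0.001, -1.0]]
wrist_force: [-0.2, 1.0, -8.4]
gripper_width: 0.0177
gripper_force: 59.1
```

>>> {"op": "step_arm", "data": {
  "commands": [
    {"offset": [0,0,0],"spin": 0},
    {"offset": [0,0,0],"spin": 0},
    {"offset": [0,0,0],"spin": 0},
    {"offset": [0,0,0],"spin": 0},
    {"offset": [0,0,0],"spin": 0}
  ]
}}

```text
time: 17.4
eef_pos: [0.5435, 0.174, 0.2312]
ee_rot: [[0.474, 0.881, -0.001], [0.881, -0.474, -0.0], [-0.001, -0.001, -1.0]]
wrist_force: [-0.1, 0.1, -8.2]
gripper_width: 0.0179
gripper_force: 59.1
```

```bash
python3 - <<'E'
from h import *
rel(.5455,.1743,.232)
s=env.get_state();print(s["moment"],s["gripper_force"],s["qvel"])
a,_=env.read_camera("scene")
c=env.get_calibration("wrist");b,d=env.read_camera("wrist")
K=c["intrinsics"];T=c["T"];v,u=np.mgrid[0:480,0:640]
P=np.stack([(u-K[0,2])/K[0,0]*d,(v-K[1,2])/K[1,1]*d,d],-1)@T[:3,:3].T+T[:3,3];z=P[...,2]
m=(b.max(2)<60)&(z>.15)&(z<.2)&(d>0);m[330:]=0
n,l,st,ce=cv2.connectedComponentsWithStats(m.astype(np.uint8))
for i in range(1,n):
    if st[i,4]>300: q=P[l==i];print(ce[i].round(),st[i,4],np.median(q,0).round(4))
cv2.imwrite("pics/end.png",np.hstack([cv2.resize(a[130:330,200:460],(416,320)),cv2.resize(b,(384,320))]))
E
```

```text
t 17.4 pos [0.5435 0.174  0.2312] yaw -28.26 offset [ 0.004  0.005 -0.003] dist 0.002 spin 0.0 F [-0.1  0.1 -8.2] w 0.0179
[-0.00946149  0.04312061 -0.0590728 ] 59.05490577220917 [ 0.000471   -0.00317149 -0.00321933  0.00083735 -0.00097912 -0.00072738]
[188. 136.] 3705 [0.5079 0.2791 0.1744]
[443. 136.] 3693 [0.6518 0.2022 0.1736]
[432. 244.] 2894 [0.6177 0.1386 0.1737]
[198. 246.] 2911 [0.4722 0.2153 0.1745]
[208. 322.] 626 [0.4451 0.1621 0.1733]
[419. 322.] 560 [0.5857 0.0856 0.1723]
```

View pics/end.png

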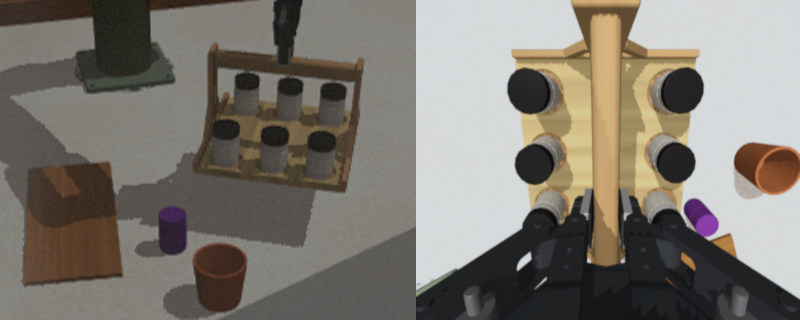

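The final pictures show the caddy held level: lids are at 172–174 mm, so the underside is about 99 mm up. All six jars are seated, and the cup and the purple jar have not been moved.

```bash
python3 -c "
from rig import env
print(env.close_job())"
```

```text
the job is handed in; nothing more can be done
None
```

Both jars are in the caddy and all six are fully down in their recesses; I handed the job in at about 17.5 s, still holding the caddy level and still by the middle of its handle, about 10 cm above the table.

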